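Drop the round blank into the marking station's feed funnel

TASK

Feed the laser marking station: pick the small solid round brass blank off the perforated plate and let it go in the mouth of the aluminium feed funnel, so that it drops through and comes to rest at the bottom of the clear tube below. Leave the square block where it lies on the plate.

Things in the scene. Friction and masses are not known exactly. Their poses are not given: they have to be found in the camera images.
- blank_center (a point): Centre of the round brass blank: a plain solid cylinder, 30 mm diameter, 26 mm high, about 155 g, standing on end (z axis up) on the perforated plate. Plate top is 12 mm above the bench, so this point is 25 mm above the bench. Grasp across the diameter, any direction. On the plate, 95 mm or more away, also lie a square block, a flat ring (56 mm across, 8 high) and a flat bar (64 x 22 x 12 mm).
- feeder_mouth (a point): Centre of the funnel's open mouth at rim height, 130 mm above the bench; z up. Aluminium cone, 110 mm inside at the rim, wall 3 mm, narrowing over 60 mm to a clear upright tube of 46 mm bore whose floor is 118 mm below this point. Fixed to the bench by a 120 mm round flange. The blank fits the tube any way round. The grey open cup (76 mm across, 60 high) beside it is not the feeder.
- block_center (a point): Centre of the square brass block, 40 x 40 x 20 mm, lying flat on the perforated plate, 22 mm above the bench; to be left alone. Its x and y axes are parallel to its sides.

How it is judged (in metres and radians):
At the end, for the whole second after the job is handed in: The round blank lies at the bottom of the tube: its centre within 14 mm of the tube's axis and more than 90 mm below the funnel's rim; the square block is within 30 mm of where it started (horizontal distance between blank_center and feeder_mouth below 0.014 m and z of blank_center in the frame of feeder_mouth below -0.09 m and distance of block_center from where it was at the start of the episode below 0.03 m); the robot touches nothing.
It fails at once if the square block is moved by more than 30 mm (distance of block_center from where it was at the start of the episode above 0.03 m).
It also fails if it takes over 40 s, if anything falls off the work surface, if the arm or the gripper's body presses on something with over 40 N, if the wrist force passes 120 N, or if a joint passes its speed limit or range.

ROBOT

A 6-joint arm with a two-finger parallel gripper is mounted at the origin on the work surface. World frame = base frame: x ahead of the robot, y to its left, z up, the work surface at z = 0. Lengths are in mm, angles in rad, forces in N, time in s.
With the tool pointing down it reaches from about 300 to 775 mm from the base axis. Payload 14.6 kg.
Tool frame: the origin (TCP) lies midway between the tips of the shut fingers; the grasp point (between the pads) lies grasp_offset behind it (grasp_offset is the distance from the TCP to the grasp point, in mm); z points along the fingers, y is the line along which they close (so a half turn about z gives the same grasp; the last joint's range is limited). The gripper opens to 94 mm and grips with 3 to 60 N. Pads are 16 mm wide; open, the fingers measure 119 mm over their backs; the gripper's body (75 mm by 177 mm) begins 78 mm behind the grasp point.
Start: joints at [-1.395, 0.3, 1.521, -0, 1.321, -0.067], TCP at [132.225, -533.859, 205.446] pointing down, gripper open.
Joint ranges: [-3.03, 3.03], [-0.79, 2.21], [0.23, 2.52], [-1.04, 4.18], [0, 3.07], [-2.55, 2.55]. Speed limits (rad/s): [2.22, 2.22, 2.57, 3.14, 3.14, 3.14].

INTERFACE

Orientations are given as [roll, pitch, yaw] about the fixed x, y, z axes, in that order (R = Rz(yaw) Ry(pitch) Rx(roll)).
In Python, from cell import * gives the robot as it stands. The module is installed in compiled form; this text tells all that it offers.
- The arm moves only by the shell command python3 -m jog 'ROWS' [FORCE]. ROWS is JSON, a list of rows, each a list of 3 entries, a list of its own where there are three numbers: the finger opening in mm, from 0 to 94, then the shift along the tool's x, y, z in units of 50 mm (1.0 is 50 mm), then the turn about the tool's z in units of 180 degrees (1.0 is 180 degrees). In form: [[fingers, [dx, dy, dz], twist], ...]. A call has 1 to 20 rows; each row shifts and turns the commanded pose from where the row before left it, along the tool's axes as they then stand; what a row does not reach is not made up. A row lasts 1/10 s, in which the tool goes at most 50 mm and 8.59 degrees, less where a joint would pass 70% of its speed; a pose out of reach is approached as far as the arm can. A call with a number of a shift or a turn outside -1 to 1 is refused whole. A call with a gripper value outside its range is refused whole. The fingers move at their own pace and stop on an object; FORCE is the grip in N (left out, the last holds). Time passes only in rows, so rows that do not move let the fingers close. It gives the time, the measured TCP pose, the force, the opening and the grip force at its end, in the units of the state.
- read_state(): the state, without advancing time (a new reading comes with each control period).
- camera(name): name is "side" or "top"; returns the picture (384x512x3 uint8, red, green, blue); there is no depth.
- calibration(name): a dict with "mtx" (3x3 intrinsics, pixels), "cam_to_world" (4x4, takes a point from camera to world coordinates). Camera axes: x right, y down, z forward; pixel columns grow to the right and rows downward; lengths in mm; the calibration is good to about 2 mm. A picture is of the moment at which its call begins. calibration takes no time and is no camera call.
- sign_off(): hands the job in; it is judged then, once.
Trained networks look in the newest picture that a camera, given by its name, has taken for a name from the list of things; names that differ only in an ending like _2 or _b are one class to them, and where a whole thing is asked for, a point or a joint stands for the part that bears it (a point fixed in the world has none). Each returns a list of dicts, best first, with "conf" (0 to 1); they miss things now and then, are a little off and sometimes report something else, mostly with a low value. They report only what shows in the picture. A call takes as long as a camera call.
- regions_of(camera, query): "pixels" (384x512 bool, what is visible of it) and "rect" ([centre column, centre row, width, height] in pixels, round what is visible of it).
The state is a dict: "clock": time; "joints": joint angles; "qd": joint speeds; "effort": joint torques, N m; "eef_pos": TCP position; "eef_rot": TCP orientation; "wrist_force": force on the tool from outside, world axes, zero at the start; "moment": the same for the moment, N m; "finger_gap": finger opening in mm; "finger_force": force on a finger pad.
Only numpy, scipy, OpenCV 4.12 (cv2) and the standard library are available. Lean on these libraries where they do the work, as an engineer would, in place of code of your own. Each camera call takes 0.05 s, during which the arm holds its last target. There are 200 camera calls.

## Working session

There is one attempt and no reset: what is moved stays moved. The work goes in short steps, Python scripts to look and compute and a shell command to move; the robot and the scene stay as the last step left them, time stands still between calls to the robot, and variables do not carry over. Pictures are saved under pics/ and viewed, at most 10 in all, crops included, and the job is handed in when it is done.

```bash
mkdir -p pics
cat > h.py <<'E'
from cell import *
import numpy as np, cv2
def ray(cam,u,v,z):
    c=calibration(cam);K=np.array(c["mtx"]);T=np.array(c["cam_to_world"])
    d=T[:3,:3]@np.linalg.inv(K)@[u,v,1];o=T[:3,3]
    return o+d*(z-o[2])/d[2]
E
python3 - <<'E'
from h import *
ims=[camera(n) for n in("top","side")]
cv2.imwrite("pics/a.png",cv2.resize(np.hstack(ims)[:,:,::-1],(800,300),interpolation=cv2.INTER_AREA))
for n in("top","side"):
    print(n,np.round(calibration(n)["cam_to_world"],2).tolist())
    for q,z in(("blank_center",25),("feeder_mouth",130),("block_center",22)):
        for r in regions_of(n,q)[:3]:
            print(n,q,round(r["conf"],2),np.round(r["rect"],1),np.round(ray(n,*r["rect"][:2],z),1))
s=read_state();print({k:np.round(v,3).tolist() for k,v in s.items()})
try: print(grasp_offset)
except Exception as e: print(e)
E
```

```text
top [[-0.05, -0.97, 0.25, 359.29], [-1.0, 0.05, -0.01, -9.79], [-0.0, -0.25, -0.97, 852.77], [0.0, 0.0, 0.0, 1.0]]
top blank_center 0.74 [358.  176.6  13.2   9. ] [ 600.9 -251.    25. ]
top feeder_mouth 0.7 [112.5 223.4  76.9  67.5] [503. 253. 130.]
top block_center 0.68 [283.1 195.   17.4  19.2] [568.4 -81.8  22. ]
side [[0.98, -0.1, 0.18, 395.31], [-0.2, -0.46, 0.87, -834.37], [-0.0, -0.88, -0.47, 559.98], [0.0, 0.0, 0.0, 1.0]]
side blank_center 0.74 [300.6 288.3  17.5  20.8] [ 592.1 -254.9   25. ]
side feeder_mouth 0.63 [224.5 161.1  41.4  57.1] [501.2 123.5 130. ]
side block_center 0.58 [270.  239.2  19.6  22. ] [572.5 -82.   22. ]
{'clock': 0.4, 'joints': [-1.395, 0.3, 1.521, -0.0, 1.321, -0.067], 'qd': [0.001, -0.001, 0.0, -0.001, 0.002, 0.0], 'effort': [-0.0, -53.12, -35.26, 0.071, 0.022, -0.0], 'eef_pos': [132.22, -533.832, 205.352], 'eef_rot': [-3.141, -0.0, 0.243], 'wrist_force': [0.162, -0.057, 0.379], 'moment': [-0.04, 0.007, -0.021], 'finger_force': 0.0, 'finger_gap': 94.079}
18.8
```

View pics/a.png

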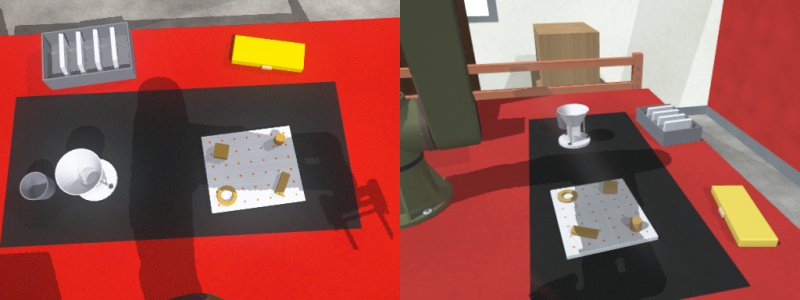

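The blank stands at about (358,177) in the top picture, the block at (283,194), and the funnel rim is near (100,220), left of its flange. The grey cup is at about (48,237). I'll zoom in on the blank and the funnel in both views.

Run:
```python
from h import *
a=camera("top");b=camera("side")
def z(i,c,r,w=66,h=50): return cv2.resize(i[r-h//2:r+h//2,c-w//2:c+w//2],(396,300),interpolation=cv2.INTER_CUBIC)
f=lambda i,c,r:cv2.resize(i[r-50:r+50,c-66:c+66],(396,300),interpolation=cv2.INTER_CUBIC)
m=np.vstack([np.hstack([z(a,358,177),f(a,110,222)]),np.hstack([z(b,300,288),f(b,225,160)])])
cv2.imwrite("pics/b.png",m[:,:,::-1])
```

```text
(no output)
```

View pics/b.png

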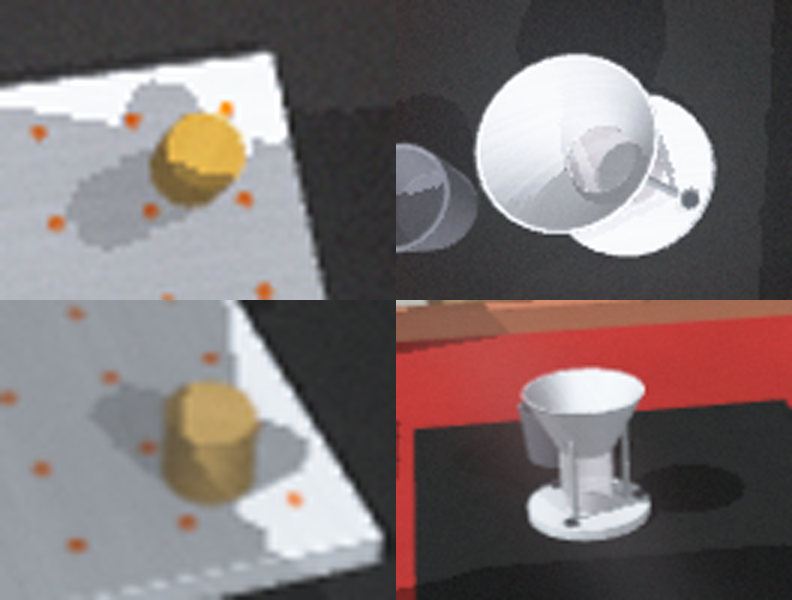

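Zoomed in: in the top view the blank's top face is centred at (359.5,177) and the rim at (100.7,219.7). In the side view they are at (302.2,281.8) and (221,144.7). The funnel is upright and nothing stands close to the blank.

Run:
```python
from h import *
for c,u,v,z in(("top",359.5,177.1,38),("side",302.2,281.8,38),("top",100.7,219.7,130),("side",221,144.7,130)):print(c,ray(c,u,v,z).round(1))
s=read_state();p=s["eef_pos"][:2];yaw=s["eef_rot"][2]
from scipy.spatial.transform import Rotation as R
M=R.from_euler("xyz",s["eef_rot"]).as_matrix();print(M.round(3))
b=(ray("top",359.5,177.1,38)+ray("side",302.2,281.8,38))/2
d=b-s["eef_pos"];d[2]=0;print(b,(M.T@d)/50)
```

```text
top [ 595.8 -250.3   38. ]
side [ 595.4 -252.3   38. ]
top [511.3 275.6 130. ]
side [506.  234.9 130. ]
[[ 0.971  0.24  -0.   ]
 [ 0.24  -0.971  0.   ]
 [ 0.    -0.    -1.   ]]
[ 595.61273692 -251.34370719   38.        ] [ 1.03544205e+01 -3.25623130e+00  2.96011460e-04]
```

Run:
```python
from h import *
a=camera("top");b=camera("side")
print(ray("top",123.3,230.3,10).round(1), ray("side",221,140.3,130).round(1))
# project candidate rims (outer r58) at z=130, flange r60 z=8
def pr(cam,P):
    c=calibration(cam);T=np.linalg.inv(np.array(c["cam_to_world"]))
    q=(np.array(c["mtx"])@(T[:3,:3]@P.T+T[:3,3:])).T
    return q[:,:2]/q[:,2:]
t=np.linspace(0,2*np.pi,60)
out=[]
for n,im,c,r in(("top",a,110,222),("side",b,225,160)):
    w=cv2.resize(im[r-50:r+50,c-66:c+66],(396,300),interpolation=cv2.INTER_CUBIC)
    for (x,y,z,R_,col) in((511.3,275.6,130,58,(255,0,0)),(511.3,275.6,10,60,(0,200,0))):
        P=np.c_[x+R_*np.cos(t),y+R_*np.sin(t),0*t+z]
        p=(pr(n,P)-[c-66,r-50]+.5)*3
        cv2.polylines(w,[p.astype(int)],True,col,1)
    out.append(w)
cv2.imwrite("pics/c.png",np.hstack(out)[:,:,::-1])
```

```text
[510.3 272.4  10. ] [510.  267.9 130. ]
```

View pics/c.png

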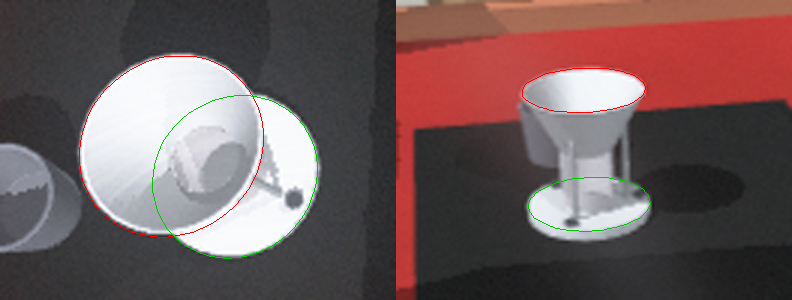

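The overlay fits: the funnel axis is at about (511,275). I'm moving above the blank.

```bash
python3 -m jog '[[94,[0.35,-0.11,0],0],[94,[0.7,-0.22,0],0],[70,[0.9,-0.28,0],0],[70,[0.9,-0.28,0],0],[70,[0.9,-0.28,0],0],[70,[0.9,-0.28,0],0],[70,[0.9,-0.28,0],0],[70,[0.9,-0.28,0],0],[70,[0.9,-0.28,0],0],[70,[0.9,-0.28,0],0],[70,[0.9,-0.28,0],0],[70,[0.7,-0.22,0],0],[70,[0.4,-0.13,0],0],[70,[0.1,-0.06,0],0],[70,[0,0,0.4],0],[70,[0,0,0.7],0],[70,[0,0,0.7],0],[70,[0,0,0.4],0],[70,[0,0,0],0]]' 30
cat > d.py <<'E'
import sys
from h import *
from scipy.spatial.transform import Rotation as R
s=read_state();M=R.from_euler("xyz",s["eef_rot"]).as_matrix()
print(s["eef_pos"].round(1) if hasattr(s["eef_pos"],"round") else s["eef_pos"],s["joints"],"units",(M.T@(np.array(eval(sys.argv[1]))-s["eef_pos"])/50).round(3))
E
python3 d.py '[595.6,-251.3,16]'
python3 - <<'E'
from h import *
o=[]
for n,c,r in(("top",358,177),("side",300,275)):
    i=camera(n);o.append(cv2.resize(i[r-50:r+50,c-66:c+66],(396,300),interpolation=cv2.INTER_CUBIC))
cv2.imwrite("pics/d.png",np.hstack(o)[:,:,::-1])
E
```

```text
clock: 2.5
eef_pos: [593.3, -251.3, 92.6]
eef_rot: [-3.138, 0.004, 0.242]
wrist_force: [0.0, -0.1, 0.3]
finger_gap: 69.8
finger_force: 0.0
[ 593.3 -251.3   92.6] [-4.57434787e-01  6.14626636e-01  1.33766372e+00 -1.36273210e-04
  1.19445736e+00  8.71521068e-01] units [0.05  0.015 1.531]
```

View pics/d.png

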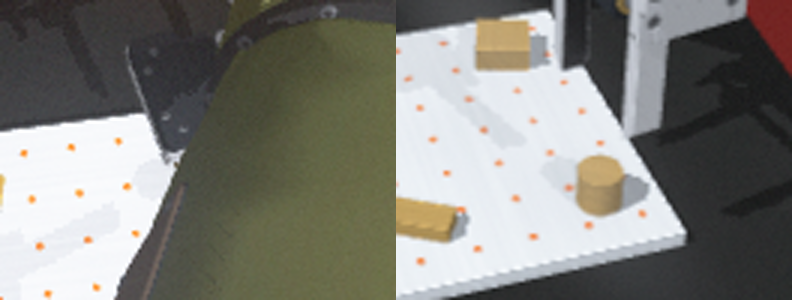

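In the side view the open fingers are at crop (576,65) and (645,130), on either side of and above the blank at (600,185). I'll lower and close.

```bash
python3 -m jog '[[70,[0.05,0.015,0.3],0],[70,[0,0,0.4],0],[70,[0,0,0.4],0],[70,[0,0,0.3],0],[70,[0,0,0.1],0],[70,[0,0,0],0],[10,[0,0,0],0],[10,[0,0,0],0],[10,[0,0,0],0],[10,[0,0,0],0],[10,[0,0,0],0],[10,[0,0,0],0],[10,[0,0,0],0],[10,[0,0,0],0]]' 30
```

```text
clock: 4.0
eef_pos: [598.0, -251.2, 20.6]
eef_rot: [-3.141, -0.0, 0.243]
wrist_force: [-1.1, 2.2, 3.5]
finger_gap: 29.2
finger_force: 30.0
```

The fingers gripped at 29 mm, but a little high. I'll regrip about 7 mm lower, then lift.

```bash
python3 -m jog '[[50,[0,0,0],0],[50,[0,0,0],0],[50,[0,0,0.08],0],[50,[0,0,0.04],0],[50,[0,0,0],0],[10,[0,0,0],0],[10,[0,0,0],0],[10,[0,0,0],0],[10,[0,0,0],0],[10,[0,0,0],0],[10,[0,0,0],0]]' 40
python3 -m jog '[[10,[0,0,-0.1],0],[10,[0,0,-0.3],0],[10,[0,0,-0.6],0],[10,[0,0,-0.8],0],[10,[0,0,-0.8],0],[10,[0,0,-0.8],0],[10,[0,0,-0.6],0],[10,[0,0,-0.3],0],[10,[0,0,0],0],[10,[0,0,0],0]]'
python3 d.py '[511,275,120]'
python3 - <<'E'
from h import *
i=camera("side")
cv2.imwrite("pics/e.png",cv2.resize(i[150:340,200:450],(500,380),interpolation=cv2.INTER_CUBIC)[:,:,::-1])
E
```

```text
clock: 5.1
eef_pos: [598.0, -251.4, 14.6]
eef_rot: [3.141, -0.0, 0.243]
wrist_force: [0.0, -0.6, 0.3]
finger_gap: 29.4
finger_force: 40.0
clock: 6.1
eef_pos: [597.7, -251.3, 229.3]
eef_rot: [-3.141, 0.0, 0.243]
wrist_force: [-0.3, -0.2, -1.7]
finger_gap: 29.0
finger_force: 40.0
[ 597.7 -251.3  229.3] [-4.54411420e-01  5.10895899e-01  1.17340894e+00 -1.80356401e-06
  1.45754780e+00  8.73600269e-01] units [  0.847 -10.633   2.187]
```

View pics/e.png

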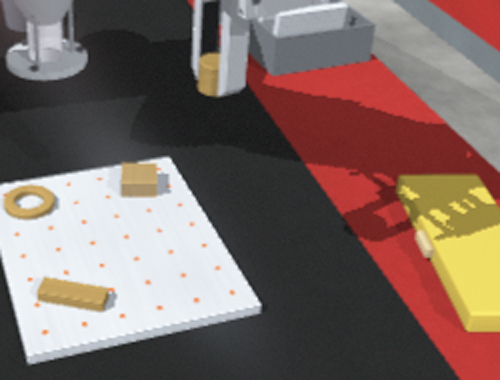

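The blank is held between the fingers at (210,75), and the block is still on the plate at (140,180). Next I carry it over the funnel.

```bash
python3 -m jog '[[10,[0.02,-0.25,0],0],[10,[0.04,-0.5,0],0],[10,[0.06,-0.8,0],0],[10,[0.07,-0.8,0],0],[10,[0.07,-0.8,0],0],[10,[0.07,-0.8,0],0],[10,[0.07,-0.8,0],0],[10,[0.07,-0.8,0],0],[10,[0.07,-0.8,0],0],[10,[0.07,-0.8,0],0],[10,[0.07,-0.8,0],0],[10,[0.06,-0.8,0],0],[10,[0.06,-0.8,0],0],[10,[0.04,-0.7,0],0],[10,[0,-0.3,0],0],[10,[0,-0.1,0],0],[10,[0,0,0],0],[10,[0,0,0],0]]'
python3 d.py '[511,275,118]'
```

```text
clock: 7.95
eef_pos: [510.9, 274.5, 229.3]
eef_rot: [3.141, 0.0, 0.242]
wrist_force: [0.2, -0.4, -1.0]
finger_gap: 29.5
finger_force: 40.0
[510.9 274.5 229.3] [ 4.30039793e-01  3.50817054e-01  1.39820079e+00 -2.25932844e-04
  1.39286022e+00  1.75911371e+00] units [ 0.004 -0.009  2.227]
```

```bash
python3 -m jog '[[10,[0,0,0.3],0],[10,[0,0,0.5],0],[10,[0,0,0.5],0],[10,[0,0,0.4],0],[10,[0,0,0.1],0],[10,[0,0,0],0],[10,[0,0,0],0]]'
python3 - <<'E'
from h import *
o=[]
for n,c,r in(("top",110,222),("side",225,150)):
    i=camera(n);o.append(cv2.resize(i[r-50:r+50,c-66:c+66],(396,300),interpolation=cv2.INTER_CUBIC))
cv2.imwrite("pics/f.png",np.hstack(o)[:,:,::-1])
E
```

```text
clock: 8.65
eef_pos: [511.3, 275.4, 140.7]
eef_rot: [-3.141, -0.002, 0.242]
wrist_force: [-0.2, -0.2, -1.4]
finger_gap: 29.2
finger_force: 40.0
```

View pics/f.png

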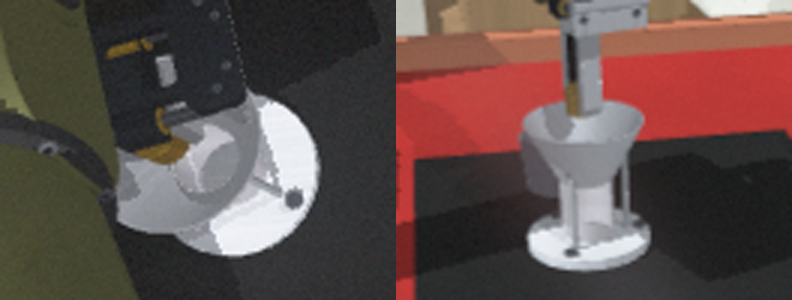

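The side view shows the blank at (575,98), over the middle of the mouth and just above the rim. I'll lower 20 mm, open partway, then retreat upward.

```bash
python3 -m jog '[[10,[0,0,0.2],0],[10,[0,0,0.2],0],[10,[0,0,0],0],[10,[0,0,0],0],[56,[0,0,0],0],[56,[0,0,0],0],[56,[0,0,0],0],[56,[0,0,0],0],[56,[0,0,0],0],[56,[0,0,0],0],[56,[0,0,-0.2],0],[56,[0,0,-0.5],0],[56,[0,0,-0.8],0],[56,[0,0,-0.8],0],[56,[0,0,-0.5],0],[56,[0,0,0],0]]'
python3 -m jog '[[56,[0,0.3,0],0],[56,[0,0.6,0],0],[56,[0,0.8,0],0],[56,[0,0.8,0],0],[56,[0,0.8,0],0],[56,[0,0.8,0],0],[56,[0,0.6,0],0],[56,[0,0.3,0],0],[56,[0,0,0],0]]'
python3 - <<'E'
from h import *
o=[]
for n,c,r in(("top",110,222),("side",225,160)):
    i=camera(n);o.append(cv2.resize(i[r-50:r+50,c-66:c+66],(396,300),interpolation=cv2.INTER_CUBIC))
    print(n,[(round(q["conf"],2),np.round(q["rect"],1).tolist()) for q in regions_of(n,"blank_center")])
cv2.imwrite("pics/g.png",np.hstack(o)[:,:,::-1])
E
```

```text
clock: 10.35
eef_pos: [511.6, 276.1, 264.2]
eef_rot: [-3.14, -0.007, 0.243]
wrist_force: [0.2, -0.8, 0.4]
finger_gap: 55.7
finger_force: 0.0
clock: 11.25
eef_pos: [570.7, 31.3, 258.5]
eef_rot: [-3.141, 0.002, 0.24]
wrist_force: [-0.4, 0.3, -0.5]
finger_gap: 55.7
finger_force: 0.0
top []
side []
```

View pics/g.png

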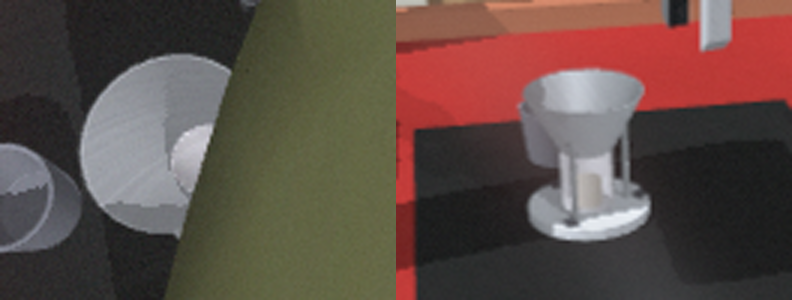

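A tan shape shows at the bottom of the clear tube, at (587,190). I'll move the arm clear for a proper look.

```bash
python3 -m jog '[[56,[0,0.4,0],0],[56,[0,0.8,0],0],[56,[0,0.8,0],0],[56,[0,0.8,0],0],[56,[0,0.4,0],0],[56,[0,0,0],0],[56,[0,0,0],0]]'
python3 - <<'E'
from h import *
def pr(cam,P):
    c=calibration(cam);T=np.linalg.inv(np.array(c["cam_to_world"]))
    q=(np.array(c["mtx"])@(T[:3,:3]@P.T+T[:3,3:])).T
    return q[:,:2]/q[:,2:]
t=np.linspace(0,2*np.pi,40);o=[]
for n,c,r in(("top",118,226),("side",225,170)):
    i=camera(n);w=cv2.resize(i[r-25:r+25,c-33:c+33],(396,300),interpolation=cv2.INTER_CUBIC);o.append(w);v=w.copy()
    for z in(12,38):
        p=(pr(n,np.c_[511+15*np.cos(t),275+15*np.sin(t),0*t+z])-[c-33,r-25]+.5)*6
        cv2.polylines(v,[p.astype(int)],True,(255,0,0),1)
    o.append(v)
cv2.imwrite("pics/h.png",np.vstack([np.hstack(o[:2]),np.hstack(o[2:])])[:,:,::-1])
for n in("top","side"):
    q=regions_of(n,"block_center");print(n,[(round(r["conf"],2),ray(n,*r["rect"][:2],22).round(1)) for r in q])
E
```

```text
clock: 12.15
eef_pos: [609.3, -121.1, 259.3]
eef_rot: [-3.141, 0.0, 0.244]
wrist_force: [-0.5, 0.0, -0.4]
finger_gap: 55.7
finger_force: 0.0
top []
side [(0.51, array([575. , -79.3,  22. ]))]
```

View pics/h.png

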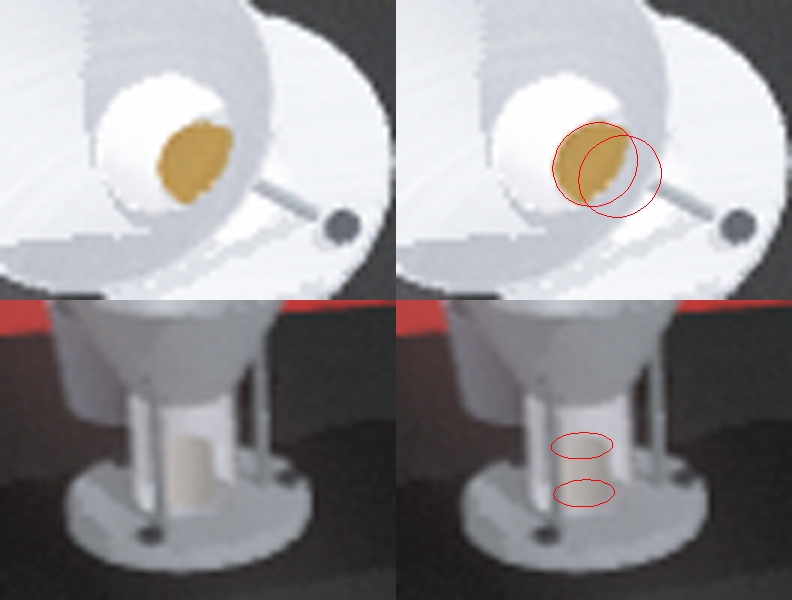

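The blank stands at the tube's bottom. Its top face at crop (195,163) matches the projection of a centred blank, and the block hasn't moved. Handing in.

```bash
python3 -c "from cell import *;print(sign_off())"
```

```text
the job is handed in; nothing more can be done
None
```

The job is handed in: the round blank stands at the bottom of the feed tube, centred on its axis as far as both cameras show, the square block still lies on the plate where it started, and the arm is clear of everything.

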